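# Point out the upside-down mould and put the tray on hold

### The job

One of the four tin moulds on the baking tray has been set upside down: point it out by bringing the fingertips just above the middle of it, a few centimetres at most, without touching it, and stay there for two seconds; do not bring the fingers down over any of the other moulds. Then put the tray on hold by pushing the black slider beside the tray all the way to the end of its track that has the round disc, and move clear. Nothing is to be picked up: touch none of the moulds and leave the bench scraper where it lies.

Things in the scene. Friction and masses are not known exactly. Their poses are not given: they have to be found in the camera images.
- mould_flipped: the loose round tin mould that stands UPSIDE DOWN on the baking tray: its closed flat foot, 46 mm across, is on top, 40 mm above its origin; its rim, 66 mm across, stands on the tray. Bare aluminium, 50 to 100 g. Origin: centre of its underside; z up.
- mould_a: loose round tin mould standing UPRIGHT (open mouth up, hollow inside) on the baking tray; bare aluminium, 40 mm high, 66 mm across the rim at the top, 46 mm across its foot, wall 2.5 mm, 50 to 100 g. Origin: centre of its underside; z up. Leave alone.
- mould_b: loose round tin mould standing UPRIGHT (open mouth up, hollow inside) on the baking tray; bare aluminium, 40 mm high, 66 mm across the rim at the top, 46 mm across its foot, wall 2.5 mm, 50 to 100 g. Origin: centre of its underside; z up. Leave alone.
- mould_c: loose round tin mould standing UPRIGHT (open mouth up, hollow inside) on the baking tray; bare aluminium, 40 mm high, 66 mm across the rim at the top, 46 mm across its foot, wall 2.5 mm, 50 to 100 g. Origin: centre of its underside; z up. Leave alone.
- tray: fixed square baking tray of dark steel, 250 x 250 mm, floor 3 mm thick, rim 16 mm high. Origin: centre of its underside, on the work surface. The four moulds stand on it in a two by two square, about 116 mm between centres (each up to 10 mm off), in any order.
- status_base: fixed aluminium slider track on the work surface, 40 mm wide, 150 mm long along its own y axis, 14 mm high, with a 6 mm high black plastic disc of 48 mm diameter lying on the surface just beyond its +y end, 99 mm from the origin (the 'hold' end). Origin: centre of its underside; the slider travels towards +y of this frame.
- status (a joint): travel of the black slider along the track, m: 0 at the end away from the disc, 0.100 at the stop at the disc (hold) end; stays where it is left, about 1.5 N friction.
- status_top (a point): centre of the top face of the black slider grip, 55 mm above the work surface; the grip is an upright block 28 mm across the track, 20 mm along the track and 40 mm high. Its y axis points along the track towards the disc.
- scraper: loose bench scraper lying flat on the work surface, not to be disturbed: white plastic blade 80 x 130 mm, 3 mm thick, with a round black grip 20 mm thick and 130 mm long along its far edge. Origin: centre of the blade's underside.
Things that resemble listed ones, but are neither listed nor needed, are in the scene too. Several things look just like the status_base: the one meant starts farthest to the robot's right.

How it is judged:
By the outcome, as a careful person would: the job done as asked, in the order asked, and still so for the second after the job is handed in, with the robot touching nothing.
It also fails if it takes over 45 s, if anything falls off the work surface, if the arm or the gripper's body presses on something with over 40 N, if the wrist force passes 120 N, or if a joint passes its speed limit or range.

### The arm

A 6-joint arm with a two-finger parallel gripper is mounted at the origin on the work surface. World frame = base frame: x ahead of the robot, y to its left, z up, the work surface at z = 0. Lengths are in mm, angles in rad, forces in N, time in s.
With the tool pointing down it reaches from about 425 to 925 mm from the base axis. Payload 12.5 kg.
Tool frame: the origin (TCP) lies at the very end of the fingers, on their centre line; the grasp point (between the pads) lies 19 mm behind it; z points along the fingers, y is the direction in which the jaws open and shut (so a half turn about z gives the same grasp; the last joint's range is limited). The gripper opens to 85 mm and grips with 20 to 120 N. Pads are 22 mm wide; open, the fingers measure 114 mm over their backs; the gripper's body (76 mm by 85 mm) begins 54 mm behind the grasp point. The pads swing forward as they close: fully open they stand 13 mm farther back than shut.
Start: joints at [-1.442, 0.491, 1.559, -0, 1.092, -0.106], TCP at [145.427, -607.862, 231.327] pointing down, gripper open.
Joint ranges: [-3.1, 3.1], [-0.84, 2.19], [0.05, 2.79], [-1.13, 4.28], [0.06, 2.93], [-2.69, 2.69]. Speed limits (rad/s): [2.22, 2.22, 2.79, 3.14, 3.14, 3.14].

### API

Orientations are given as a 3x3 rotation matrix whose columns are the frame's x, y, z axes.
In Python, from cell import env gives the robot as it stands. The module is installed in compiled form; this text tells all that it offers.
- The arm moves only by the tool servo_tool, never from a script. Its argument "series" is a list that holds one entry, the list of rows, each a list of 7 numbers: the turn, a rotation vector about the world's x, y, z in degrees, then the shift along the world's x, y, z in mm, then the closure in counts, from 0 (fully open) to 255 (shut). A call has 1 to 12 rows; each row shifts and turns the pose as measured when the row begins; what a row does not reach is not made up. A row lasts 1/8 s, in which the tool goes at most 62.5 mm and 10.7 degrees, less where a joint would pass 70% of its speed; a pose out of reach is approached as far as the arm can. A call is refused whole if a number of a shift passes 62.5 or a number of a turn 10.7, either way. A call with a gripper value outside its range is refused whole. The fingers move at their own pace and stop on an object; "grip_force" is the grip in N (left out, the last holds). Time passes only in rows, so rows that do not move let the fingers close. It gives the time, the measured TCP pose, the force and the opening at its end, in the units of the state.
- env.get_obs(): the state, without advancing time (a new reading comes with each control period).
- env.snapshot(name): name is "scene" or "top" or "wrist"; returns a dict with "frame" (384x512x3 uint8, red, green, blue), "vertical_fov" (degrees; the focal length in pixels is half the picture's height over the tangent of half this angle, whatever the lens; pixels are square), "cx", "cy" (the principal point, pixels), "rvec" (rotation vector, rad) and "tvec" (3), from world to camera coordinates, as OpenCV has them; the wrist camera has in their place "T_tool_cam" (4x4, takes a point from camera to tool coordinates, whose origin is the TCP and whose axes are the flange's). Camera axes: x right, y down, z forward; pixel columns grow to the right and rows downward; lengths in mm; the calibration is good to about 2 mm. A picture is of the moment at which its call begins: read the wrist's pose just before it. There is no depth.
- env.sign_off(): hands the job in, once; it reports no verdict.
The state is a dict: "time": time; "qpos": joint angles; "joint_velocities": joint speeds; "effort": joint torques, N m; "ee_pos": TCP position; "tool_rot": TCP orientation; "ft_force": force on the tool from outside, world axes, zero at the start; "ft_torque": the same for the moment, N m; "opening": finger opening in mm.
Only numpy, scipy, OpenCV 4.12 (cv2) and the standard library are available. Lean on these libraries where they do the work, as an engineer would, in place of code of your own. Each camera call takes 0.05 s, during which the arm holds its last target. There are 200 camera calls.

## Working session

There is one attempt and no reset: what is moved stays moved. The work goes in short steps, Python scripts to look and compute and a tool call to move; the robot and the scene stay as the last step left them, time stands still between calls to the robot, and variables do not carry over. Pictures are saved under pics/ and viewed, about 8 in all and at most 12, crops included, and the job is handed in when it is done.

Besides the shell and the picture viewer there is one more tool, called after "Call:" by a JSON object that holds its "fn" and its "kwargs". servo_tool: Moves the arm, as the interface text tells. Its arguments: {"type":"object","properties":{"series":{"type":"array","items":{"type":"array","items":{"type":"array","items":{"type":"number"}}}},"grip_force":{"type":"number"}},"required":["series"]}

```bash
mkdir -p pics
cat > h.py <<'E'
import numpy as np, cv2
from cell import env
def save(name,fn):
    s=env.snapshot(name); cv2.imwrite(fn,s["frame"][:,:,::-1]); np.save(fn+'.npy',{k:v for k,v in s.items() if k!='frame'},allow_pickle=True); return s
def ray(s,u,v,z):
    H=384
    f=H/2/np.tan(np.radians(s["vertical_fov"])/2)
    d=np.array([(u-s["cx"])/f,(v-s["cy"])/f,1.])
    R=cv2.Rodrigues(np.array(s["rvec"],float))[0]; t=np.array(s["tvec"],float).ravel()
    c=-R.T@t; w=R.T@d
    return c+w*(z-c[2])/w[2]
def load(fn): return np.load(fn+'.npy',allow_pickle=True).item()
E
python3 - <<'E'
from h import *
a=save("scene","pics/s.png"); b=save("top","pics/t.png")
for s in(a,b): print({k:v for k,v in s.items() if k!='frame'})
im=cv2.resize(cv2.imread("pics/t.png"),(768,576),interpolation=cv2.INTER_CUBIC);cv2.imwrite("pics/t2.png",im)
im=cv2.resize(cv2.imread("pics/s.png"),(768,576),interpolation=cv2.INTER_CUBIC);cv2.imwrite("pics/s2.png",im)
E
```

```text
{'vertical_fov': 49.961495705835716, 'cx': 260.7380568144887, 'cy': 196.23519921894243, 'rvec': array([ 1.44489261,  2.17189082, -0.84906608]), 'tvec': array([ 225.05477854, -293.98428141, 1241.85721828])}
{'vertical_fov': 52.99379753187123, 'cx': 257.46927241148296, 'cy': 194.3344530724132, 'rvec': array([ 2.12839692, -2.11460934,  0.18431312]), 'tvec': array([-5.55146195e-01,  5.33596349e+02,  8.35805138e+02])}
```

View pics/t2.png

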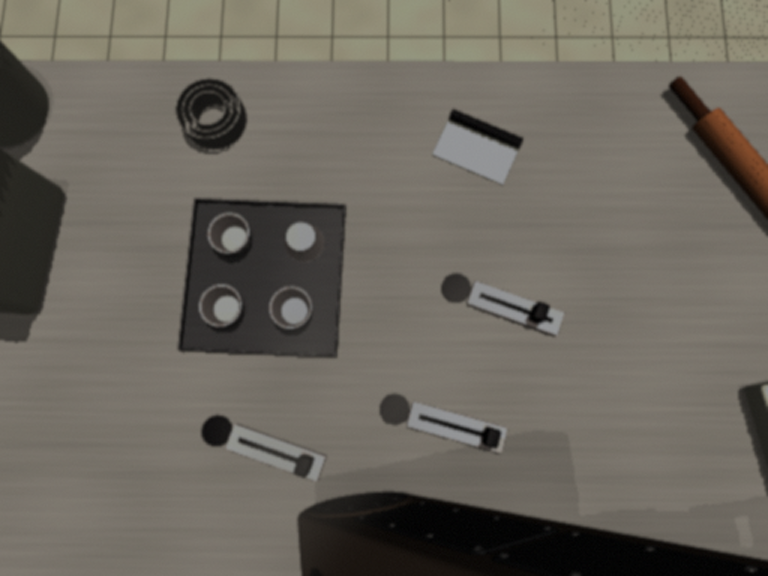

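View pics/s2.png

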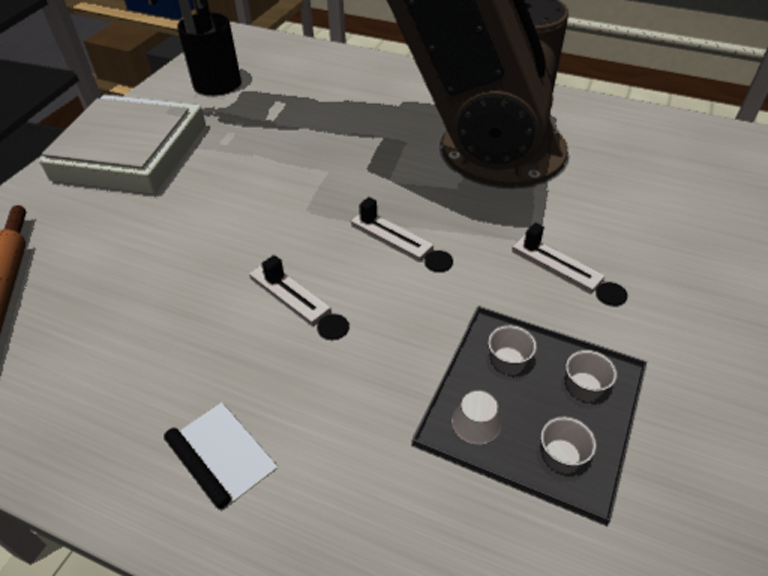

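The top view (768-px scale) shows the flipped mould's closed foot at (301,237). The three tracks have grips at (540,312), (491,437) and (304,465). The scene view agrees, with the cone at (480,405).

Run:
```python
from h import *
b=load("pics/t.png");a=load("pics/s.png")
P=lambda s,u,v,z:np.round(ray(s,u/1.5,v/1.5,z),1)
print("flip",P(b,301,237,43),P(a,480,403,43))
for n,p in dict(a=(229,234),b=(221,306),c=(291,308)).items(): print(n,P(b,*p,43))
for n,g,d,e in (("1",(540,311),(456,288),[(473,284),(468,303),(563,315),(557,335)]),("2",(491,437),(395,409),[(413,403),(408,424),(507,431),(502,451)]),("3",(304,465),(217,431),[(233,424),(226,446),(326,457),(319,479)])):
    print(n,"grip",P(b,*g,55),"disc",P(b,*d,6),"base",np.mean([P(b,*q,14) for q in e],0))
for n,g,d in (("A",(369,202),(439,261)),("B",(273,261),(334,327)),("C",(535,229),(612,294))): print(n,P(a,*g,55),P(a,*d,6))
for q in [(450,111),(522,145),(433,154),(503,182)]: print("scr",P(b,*q,5))
print(env.get_obs()["tool_rot"])
```

```text
flip [621.  137.5  43. ] [619.3 140.3  43. ]
a [625.3 251.1  43. ]
b [510.5 257.   43. ]
c [508.1 149.   43. ]
1 grip [ 503.9 -229.2   55. ] disc [ 547.9 -108.8    6. ] base [ 512.825 -200.55    14.   ]
2 grip [ 318.7 -150.7   55. ] disc [356.6 -11.6   6. ] base [ 330.3  -106.65   14.  ]
3 grip [277.3 119.6  55. ] disc [321.3 262.7   6. ] base [292.35  169.125  14.   ]
A [ 319.4 -149.7   55. ] [359.9  -7.    6. ]
B [ 505.3 -227.4   55. ] [ 552.1 -103.9    6. ]
C [279.7 125.3  55. ] [325.8 267.1   6. ]
scr [ 855.3 -103.2    5. ]
scr [ 793.9 -223.5    5. ]
scr [777.2 -73.6   5. ]
scr [ 728.1 -189.6    5. ]
[[ 9.72561813e-01  2.32644583e-01 -1.33637189e-04]
 [ 2.32644595e-01 -9.72561270e-01  1.03382741e-03]
 [ 1.10543994e-04 -1.03655103e-03 -9.99999457e-01]]
```

Call:
{"fn": "servo_tool", "kwargs": {"series": [[[0,0,4.7,40,40,0,255],[0,0,4.7,40,40,0,255],[0,0,4.7,40,45,0,255],[0,0,4.7,40,45,0,255],[0,0,4.7,35,50,0,255],[0,0,4.7,35,50,0,255],[0,0,4.7,35,50,0,255],[0,0,4.7,35,50,0,255],[0,0,4.7,30,50,0,255],[0,0,4.7,30,50,0,255],[0,0,4.7,30,50,0,255],[0,0,4.7,30,50,0,255]]], "grip_force": 20}}

```text
time: 1.6
ee_pos: [572.1, -21.7, 227.8]
tool_rot: [[0.321, 0.947, -0.004], [0.947, -0.321, 0.001], [0.0, -0.004, -1.0]]
ft_force: [0.4, -0.8, 0.4]
opening: 0.2
```

Call:
{"fn": "servo_tool", "kwargs": {"series": [[[0,0,0,20,55,0,255],[0,0,0,15,50,0,255],[0,0,0,10,45,0,255],[0,0,0,4,12,0,255],[0,0,0,0,0,-40,255],[0,0,0,0,0,-40,255],[0,0,0,0,0,-30,255],[0,0,0,0,0,0,255]]]}}

```text
time: 2.6
ee_pos: [622.3, 147.7, 112.8]
tool_rot: [[0.315, 0.949, -0.006], [0.949, -0.315, 0.001], [-0.001, -0.006, -1.0]]
ft_force: [-1.0, 0.3, 0.7]
opening: -0.4
```

Run:
```python
from h import *
o=env.get_obs(); print(o["ee_pos"],o["tool_rot"])
s=save("wrist","pics/w.png"); save("scene","pics/s3.png")
# project tcp and mould-top prediction into the wrist picture
T=np.array(s["T_tool_cam"]); print(T, s["cx"],s["cy"])
f=192/np.tan(np.radians(s["vertical_fov"])/2)
R=np.array(o["tool_rot"]);t=np.array(o["ee_pos"])
for w in ([620,138.5,43],):
    c=np.linalg.inv(T)@np.r_[R.T@(np.array(w)-t),1]; print(c[:2]/c[2]*f+[s["cx"],s["cy"]])
W=cv2.imread("pics/w.png"); S=cv2.imread("pics/s3.png")[180:372,240:450]
cv2.imwrite("pics/ws.png",np.hstack([cv2.resize(W,(400,300)),cv2.resize(S,(328,300))]))
```

```text
[622.3011911  147.74809536 112.78351604] [[ 3.15361692e-01  9.48950484e-01 -6.32315849e-03]
 [ 9.48970753e-01 -3.15363062e-01  8.05307719e-04]
 [-1.22989347e-03 -6.25445568e-03 -9.99979684e-01]]
[[-7.51379298e-04 -9.45509944e-01 -3.25592354e-01  8.42533365e+01]
 [ 9.99999714e-01 -7.38880752e-04 -1.62043071e-04 -1.69227782e-01]
 [-8.73605884e-05 -3.25592383e-01  9.45510229e-01 -1.43968122e+02]
 [ 0.00000000e+00  0.00000000e+00  0.00000000e+00  1.00000000e+00]] 256.62216029643633 195.9426338071964
[258.42060018 220.47915803]
```

View pics/ws.png

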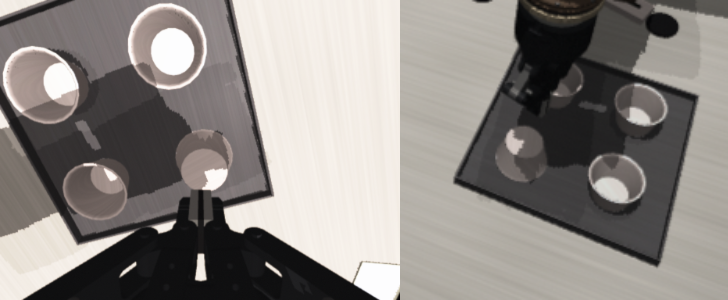

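The wrist view shows the flipped mould's foot at about (205,170), against a predicted (202,172). That agrees with the top view, so I'm centring over it and going down.

Call:
{"fn": "servo_tool", "kwargs": {"series": [[[0,0,0,-2,-9,0,255],[0,0,0,0,0,-30,255],[0,0,0,0,0,-15,255],[0,0,0,0,0,0,255]]]}}

```text
time: 3.2
ee_pos: [623.7, 137.1, 74.9]
tool_rot: [[0.316, 0.949, 0.006], [0.949, -0.316, 0.002], [0.004, 0.005, -1.0]]
ft_force: [-0.3, -0.2, 0.1]
opening: -0.0
```

Call:
{"fn": "servo_tool", "kwargs": {"series": [[[0,0,0,-3,1,-11,255],[0,0,0,0,0,0,255],[0,0,0,0,0,0,255]]]}}

```text
time: 3.58
ee_pos: [621.2, 138.3, 65.1]
tool_rot: [[0.316, 0.949, 0.009], [0.949, -0.316, 0.002], [0.005, 0.007, -1.0]]
ft_force: [0.3, 0.1, -0.7]
opening: -0.1
```

Call:
{"fn": "servo_tool", "kwargs": {"series": [[[0,0,0,0,0,0,255],[0,0,0,0,0,0,255],[0,0,0,0,0,0,255],[0,0,0,0,0,0,255],[0,0,0,0,0,0,255],[0,0,0,0,0,0,255],[0,0,0,0,0,0,255],[0,0,0,0,0,0,255],[0,0,0,0,0,0,255],[0,0,0,0,0,0,255],[0,0,0,0,0,0,255],[0,0,0,0,0,0,255]]]}}

```text
time: 5.08
ee_pos: [621.5, 138.4, 65.8]
tool_rot: [[0.316, 0.949, 0.01], [0.949, -0.316, 0.002], [0.005, 0.008, -1.0]]
ft_force: [-0.2, -0.3, 0.1]
opening: 0.1
```

Call:
{"fn": "servo_tool", "kwargs": {"series": [[[0,0,0,0,0,0,255],[0,0,0,0,0,0,255],[0,0,0,0,0,0,255],[0,0,0,0,0,0,255],[0,0,0,0,0,0,255],[0,0,0,0,0,0,255],[0,0,0,0,0,0,255],[0,0,0,0,0,0,255],[0,0,0,0,0,0,255],[0,0,0,0,0,0,255]]]}}

```text
time: 6.32
ee_pos: [621.5, 138.4, 65.8]
tool_rot: [[0.316, 0.949, 0.01], [0.949, -0.316, 0.002], [0.005, 0.008, -1.0]]
ft_force: [0.4, 0.2, 0.0]
opening: -0.0
```

Run:
```python
from h import *
print(env.get_obs()["ee_pos"])
save("scene","pics/s4.png"); save("top","pics/t4.png")
S=cv2.imread("pics/s4.png")[190:370,260:450]
T=cv2.imread("pics/t.png")[165:245,250:400]
cv2.imwrite("pics/ws4.png",np.hstack([cv2.resize(S,(320,300)),cv2.resize(T,(480,300),interpolation=cv2.INTER_CUBIC)]))
```

```text
[621.53532379 138.36724017  65.80936771]
```

View pics/ws4.png

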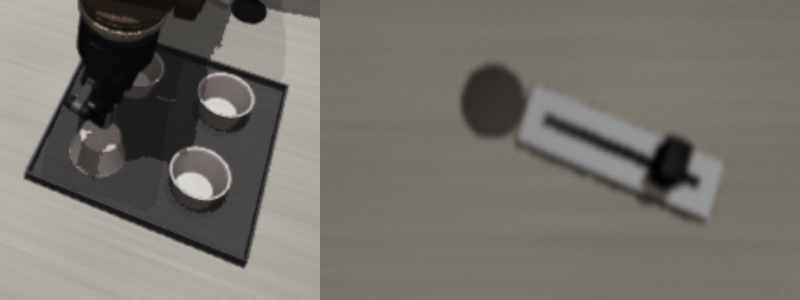

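The left panel shows the closed fingertips right over the flipped mould's foot, and I held there for about 2.7 s. The right panel puts the grip centre close to my first measurement. Next I rise and move behind the slider.

Call:
{"fn": "servo_tool", "kwargs": {"series": [[[0,0,0,0,0,50,255],[0,0,0,0,0,40,255],[0,0,0,-16,-50,0,255],[0,0,0,-16,-50,0,255],[0,0,0,-16,-50,0,255],[0,0,0,-16,-50,0,255],[0,0,0,-16,-50,0,255],[0,0,0,-16,-50,0,255],[0,0,0,-16,-50,0,255],[0,0,0,-16,-50,0,255],[0,0,-1.6,0,0,0,255]]]}}

```text
time: 7.8
ee_pos: [488.2, -273.2, 159.3]
tool_rot: [[0.341, 0.94, 0.013], [0.94, -0.341, 0.0], [0.005, 0.012, -1.0]]
ft_force: [0.7, -0.2, -0.1]
opening: -0.3
```

Next I go down to z≈28, correcting the tilt, and check how the fingers line up behind the grip.

Call:
{"fn": "servo_tool", "kwargs": {"series": [[[0,0.7,0,0,0,-50,255],[0,0,0,0,0,-45,255],[0,0,0,0,0,-25,255],[0,0,0,0,0,-8,255],[0,0,0,0,0,0,255]]]}}

```text
time: 8.43
ee_pos: [489.5, -271.5, 29.5]
tool_rot: [[0.342, 0.94, 0.004], [0.94, -0.342, -0.001], [-0.0, 0.004, -1.0]]
ft_force: [-0.8, 1.1, 0.4]
opening: 0.3
```

Run:
```python
from h import *
o=env.get_obs(); print(o["ee_pos"],o["ft_force"])
save("wrist","pics/w5.png"); save("scene","pics/s5.png")
W=cv2.imread("pics/w5.png"); S=cv2.imread("pics/s5.png")[120:240,120:280]
cv2.imwrite("pics/ws5.png",np.hstack([cv2.resize(W,(400,300)),cv2.resize(S,(400,300))]))
```

```text
[ 489.46446175 -271.51768584   29.48628027] [-0.78706889  1.09224194  0.40968385]
```

View pics/ws5.png

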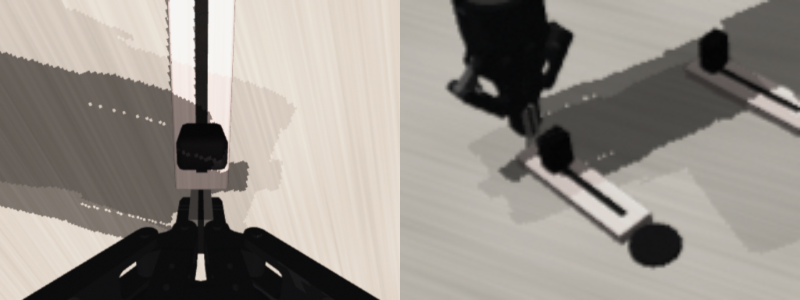

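The wrist view shows the grip at (203,147), dead ahead of the fingers with the track edges symmetric, so the tool is aligned. Now I push along (0.342, 0.94).

Call:
{"fn": "servo_tool", "kwargs": {"series": [[[0,0,0,4.1,11.3,0,255],[0,0,0,4.1,11.3,0,255],[0,0,0,4.1,11.3,0,255],[0,0,0,4.1,11.3,0,255],[0,0,0,4.1,11.3,0,255],[0,0,0,4.1,11.3,0,255],[0,0,0,3.4,9.4,0,255]]]}}

```text
time: 9.4
ee_pos: [520.4, -189.7, 32.6]
tool_rot: [[0.342, 0.94, 0.008], [0.94, -0.342, -0.005], [-0.002, 0.009, -1.0]]
ft_force: [-0.3, -1.5, -0.4]
opening: 0.1
```

Call:
{"fn": "servo_tool", "kwargs": {"series": [[[0,0,0,1.4,3.8,-3,255],[0,0,0,1.0,2.8,0,255],[0,0,0,1.0,2.8,0,255]]]}}

```text
time: 9.78
ee_pos: [524.2, -179.4, 29.4]
tool_rot: [[0.342, 0.94, 0.008], [0.94, -0.342, -0.005], [-0.002, 0.009, -1.0]]
ft_force: [-1.6, -1.8, 1.3]
opening: 0.0
```

Call:
{"fn": "servo_tool", "kwargs": {"series": [[[0,0,0,0.7,1.9,0,255],[0,0,0,0.7,1.9,0,255]]]}}

```text
time: 10.02
ee_pos: [525.6, -175.6, 29.4]
tool_rot: [[0.342, 0.94, 0.008], [0.94, -0.342, -0.005], [-0.002, 0.009, -1.0]]
ft_force: [-0.6, -1.1, 0.8]
opening: 0.1
```

Call:
{"fn": "servo_tool", "kwargs": {"series": [[[0,0,0,0.7,1.9,0,255],[0,0,0,0.7,1.9,0,255]]]}}

```text
time: 10.28
ee_pos: [526.4, -173.4, 29.5]
tool_rot: [[0.341, 0.94, 0.007], [0.94, -0.341, -0.007], [-0.004, 0.009, -1.0]]
ft_force: [-11.6, -27.2, 2.1]
opening: -0.4
```

Call:
{"fn": "servo_tool", "kwargs": {"series": [[[0,0,0,0.7,1.9,0,255]]]}}

```text
time: 10.4
ee_pos: [526.4, -173.5, 29.5]
tool_rot: [[0.341, 0.94, 0.006], [0.94, -0.341, -0.009], [-0.006, 0.009, -1.0]]
ft_force: [-10.7, -23.3, 0.0]
opening: -0.3
```

Call:
{"fn": "servo_tool", "kwargs": {"series": [[[0,0,0,0.7,1.9,0,255]]]}}

```text
time: 10.52
ee_pos: [526.3, -173.6, 29.5]
tool_rot: [[0.341, 0.94, 0.005], [0.94, -0.341, -0.01], [-0.008, 0.009, -1.0]]
ft_force: [-9.6, -21.0, -1.5]
opening: -0.2
```

The force jumped to about 29 N with no more travel, at the predicted stop. I'm backing off along the track and rising.

Call:
{"fn": "servo_tool", "kwargs": {"series": [[[0,0,0,-1.4,-3.8,0,255],[0,0,0,-7,-19,0,255],[0,0,0,-7,-19,0,255],[0,0,0,0,0,40,255],[0,0,0,0,0,50,255],[0,0,0,0,0,50,255],[0,0,0,0,-50,0,255],[0,0,0,0,-50,0,255],[0,0,0,0,-50,0,255],[0,0,0,0,0,0,255],[0,0,0,0,0,0,255]]]}}

```text
time: 11.9
ee_pos: [505.8, -377.4, 174.7]
tool_rot: [[0.342, 0.94, 0.007], [0.94, -0.342, -0.01], [-0.007, 0.01, -1.0]]
ft_force: [0.6, 0.2, 0.1]
opening: -0.5
```

Run:
```python
from h import *
o=env.get_obs(); print(o["time"],o["ee_pos"],o["ft_force"])
save("top","pics/t6.png"); save("scene","pics/s6.png")
W=cv2.imread("pics/t6.png"); S=cv2.imread("pics/s6.png")
cv2.imwrite("pics/ws6.png",np.hstack([cv2.resize(W,(400,300)),cv2.resize(S,(400,300))]))
```

```text
11.9 [ 505.77853544 -377.44544982  174.66509893] [0.61194142 0.22259304 0.09318781]
```

View pics/ws6.png

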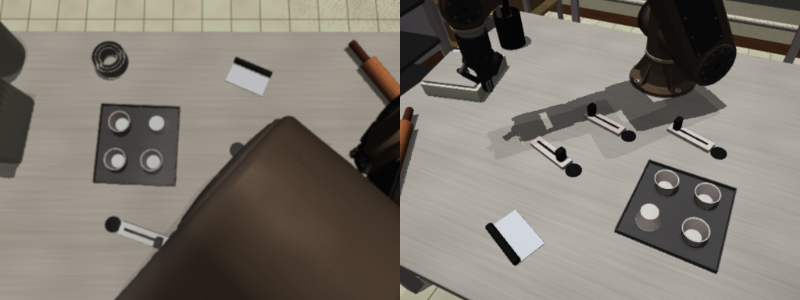

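Run:
```python
from h import *
print(ray(load("pics/s6.png"),161*1.28,150*1.28,55), env.get_obs()["joint_velocities"].round(3))
print(env.sign_off())
```

```text
[ 534.3288675  -149.46431382   55.        ] [ 0.013 -0.002  0.002  0.     0.001  0.004]
the job is handed in; nothing more can be done
None
```

I pointed out the upside-down mould and pushed the correct slider to its disc end, then moved clear and handed the job in at about 12 s. No verdict is reported.

- **Mould:** the closed fingertips stayed about 23 mm above the middle of the flipped mould's foot, near (621, 138), for about 2.7 s. Contact force stayed near zero.
- **Slider:** I used the track farthest to the robot's right. Pushing its grip along the track, the force rose from about 2 N to 29 N at (526, -173), with no further travel. That is the predicted stop.
- **Last checks:** the scene camera put the grip at about (534, -149), against a predicted end of (530, -153), which agrees within reading error. The top camera couldn't confirm it because the arm blocked its view. In the last pictures the moulds and scraper looked undisturbed, and the wrist force was about zero.

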